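# Match a coupon's plate gauge by pinching and seat it in the spring-jaw holder

## Task

Coupons of two plate gauges, 9 and 11 mm, got mixed up; the edge-polishing holder must carry two of the same thickness, and one is already clamped in it. Pinch coupons with the gripper to feel their thickness, take from the rack one as thick as the clamped one, feel your way down between the end plates of the empty place (their position varies by some mm) and press it in between the spring jaws until it stands fully on the base, then let go. Work gently, without forcing anything; leave the clamped coupon, the other coupons in the rack and everything else where they are.

Things in the scene. Friction and masses are not known exactly. Their poses are not given: they have to be found in the camera images.
- holder: edge-polishing holder, fixed: aluminium base, top 8 mm above the bench, with two places in line along its y. On the +x side one rigid steel jaw (face at x = +6 mm) serves both; opposite, each place has its own spring jaw. The +y place holds a coupon (centre at y = +25 mm, end on a dark stop 10 mm thick at y = 0); the -y place is empty. Origin: under the stop, on the underside; z up
- empty_seat (a point): point on the rigid jaw's face, level with the base's top, at holder y = -40 mm: the nominal middle of the empty place, where the middle of a seated coupon's lower +x edge comes. But the dark U-frame that bounds the place can be screwed down up to 4 mm either way along y from here; its setting is not reported: see or feel it. Axes as the holder's
- jaw_empty (a joint): push-back of the empty place's spring jaw, towards holder -x, in m (0 at rest, 7 mm from the rigid jaw, 3 N; 0.3 N per mm; at most 10 mm). Both jaws reach 34 mm above the bench, their upper 12 mm flare by 30 degrees to 21 mm at the mouth. Friction about 0.6: pressing a coupon in takes 5 to 20 N, more if off-centre; let go, it is pushed flat against the rigid jaw
- jaw_full (a joint): push-back in m of the other spring jaw, which presses on the clamped coupon; built alike
- stop: the stop between the two places, 25 x 10 mm, top 32 mm above the bench; origin at its centre, holder x = -4.5, y = 0 mm. Beyond it the empty place lies between the U-frame's two end plates: 6 mm thick, reaching from the rigid jaw past the spring jaw, square edges, top 42 mm above the bench, 42 mm apart, so a 40 mm coupon goes down between them with 1 mm to spare at each end
- rack: light wooden rack, fixed, 50 x 152 x 26 mm, parallel to the holder, with three loose pockets (14.5 x 42.5 mm, floor 8 mm above the bench) at y = -50, 0 and +50 mm, a coupon standing in each. Origin: centre of the underside; z up
- coupon_a_mid (a point): one of 4 look-alike ground steel plates: 40 mm long (y, along the slot), 60 high (z, standing upright), 9 or 11 thick (x); two of each thickness, in no known order; about 0.2 kg. One stands clamped in the holder, three in the rack. This point: its centre, 30 mm above its underside
- coupon_b_mid (a point): another such coupon: see coupon_a_mid
- coupon_c_mid (a point): another such coupon: see coupon_a_mid
- coupon_d_mid (a point): another such coupon: see coupon_a_mid
- jar: small screw-lid paste jar, 47 mm wide, 36 mm high, between holder and rack; a bystander, origin at its underside
- beaker: glass beaker 52 mm wide, 66 mm high, beyond the holder's -y end; a bystander, origin at its underside
Not all that is in view belongs to the job. Of the things shaped like the rack, the wooden one is meant.

How it is judged:
By the outcome, as a careful person would: the job done as asked, in the order asked, and still so for the second after the job is handed in, with the robot touching nothing.
It also fails if it takes over 72 s, if anything falls off the work surface, if the arm or the gripper's body presses on something with over 40 N, if the wrist force passes 120 N, or if a joint passes its speed limit or range.

## Robot

A 6-joint arm with a two-finger parallel gripper is mounted at the origin on a cart in front of the work surface, level with it; the furniture and walls round the work are solid. World frame = base frame: x ahead of the robot, y to its left, z up, the work surface at z = 0. Lengths are in mm, angles in rad, forces in N, time in s.
With the tool pointing down it reaches from about 400 to 925 mm from the base axis. Payload 12.5 kg.
Tool frame: the origin (TCP) lies at the very end of the fingers, on their centre line; the grasp point (between the pads) lies 19 mm behind it; z points along the fingers, y is the line along which they close (so a half turn about z gives the same grasp; the last joint's range is limited). The gripper opens to 95 mm and grips with 3 to 60 N. Pads are 20 mm wide; open, the fingers measure 119 mm over their backs; the gripper's body (75 mm by 180 mm) begins 59 mm behind the grasp point.
Start: joints at [1.03, 0.491, 1.559, -0, 1.092, -0.106], TCP at [263.254, 566.872, 214.661] pointing down, gripper open.
Joint ranges: [-3.1, 3.1], [-0.84, 2.19], [0.05, 2.79], [-1.13, 4.28], [0.06, 2.93], [-2.69, 2.69]. Speed limits (rad/s): [2.22, 2.22, 2.79, 3.14, 3.14, 3.14].

## Interface

Orientations are given as a unit quaternion [w, x, y, z].
In Python, from station import bot, eyes gives the robot as it stands.
- The arm moves only by the tool carry_out, never from a script. Its argument "increments" is a list of rows, each a list of 3 entries, a list of its own where there are three numbers: the shift along the tool's x, y, z in mm, then the turn, a rotation vector about the tool's x, y, z in rad, then the closure, from 0 (fully open) to 1 (shut). In form: [[[x, y, z], [ax, ay, az], jaw], ...]. A call has 1 to 5 rows; each row shifts and turns the commanded pose from where the row before left it, along the tool's axes as they then stand; what a row does not reach is not made up. A row lasts 1/10 s, in which the tool goes at most 50 mm and 8.59 degrees, less where a joint would pass 70% of its speed; a pose out of reach is approached as far as the arm can. A call with a gripper value outside its range is refused whole. The fingers move at their own pace and stop on an object; "newtons" is the grip in N (left out, the last holds). Time passes only in rows, so rows that do not move let the fingers close. It gives the time, the measured TCP pose, the force, the opening and the grip force at its end, in the units of the state.
- bot.read_state(): the state, without advancing time (a new reading comes with each control period).
- eyes.grab_frame(name): name is "scene" or "side" or "wrist"; returns (picture, depth): 400x640x3 uint8, red, green, blue; 400x640 float32, mm along the optical axis (not along the pixel's ray), 0 where there is no reading.
- eyes.get_calibration(name): a dict with "vertical_fov" (degrees; the focal length in pixels is half the picture's height over the tangent of half this angle, whatever the lens; pixels are square), "cx", "cy" (the principal point, pixels), "R" (3x3) and "t" (3): a world point X has camera coordinates R X + t; the wrist camera has in their place "tool_from_camera" (4x4, takes a point from camera to tool coordinates, whose origin is the TCP and whose axes are the flange's). Camera axes: x right, y down, z forward; pixel columns grow to the right and rows downward; lengths in mm; the calibration is good to about 2 mm. The wrist camera is an equidistant fisheye: a pixel r from the principal point sees the ray r / f radians off the axis. A picture is of the moment at which its call begins: read the wrist's pose just before it. get_calibration takes no time and is no camera call.
- bot.hand_in(): hands the job in; it is judged then, once.
The state is a dict: "clock": time; "q": joint angles; "qd": joint speeds; "tau": joint torques, N m; "tcp_pos": TCP position; "eef_rot": TCP orientation; "contact_force": force on the tool from outside, world axes, zero at the start; "moment": the same for the moment, N m; "finger_gap": finger opening in mm; "grip_force": force on a finger pad.
Only numpy, scipy, OpenCV 4.12 (cv2) and the standard library are available. Lean on these libraries where they do the work, as an engineer would, in place of code of your own. Each camera call takes 0.05 s, during which the arm holds its last target. There are 200 camera calls.

## Working session

There is one attempt and no reset: what is moved stays moved. The work goes in short steps, Python scripts to look and compute and a tool call to move; the robot and the scene stay as the last step left them, time stands still between calls to the robot, and variables do not carry over. Pictures are saved under pics/ and viewed, at most 10 in all, crops included, and the job is handed in when it is done.

Besides the shell and the picture viewer there is one more tool, called after "Emit:" by a JSON object that holds its "op" and its "data". carry_out: Moves the arm, as the interface text tells. Its arguments: {"type":"object","properties":{"increments":{"type":"array"},"newtons":{"type":"number"}},"required":["increments"]}

```bash
mkdir -p pics; ls
python3 - <<'E'
from station import bot,eyes
import cv2,numpy as np
s=bot.read_state();print(s)
for n in("scene","side"):
    p,d=eyes.grab_frame(n);cv2.imwrite(f"pics/{n}0.png",p[:,:,::-1]);np.save(f"{n}0.npy",d)
    print(n,eyes.get_calibration(n))
print(eyes.get_calibration("wrist"))
E
```

```text
pics
{'clock': 0.0, 'q': array([ 1.03040301e+00,  4.91543470e-01,  1.55949813e+00, -1.53821960e-05,
        1.09172073e+00, -1.05594294e-01]), 'qd': array([-8.57472925e-04, -3.03212493e-04,  6.65303107e-04,  6.49054900e-05,
       -2.09886420e-03,  4.17479768e-04]), 'tau': array([ 2.24584757e-03, -6.12649870e+01, -2.58187616e+01,  6.93263789e-02,
        4.81950038e-02, -1.00560819e-04]), 'tcp_pos': array([263.10510018, 566.61947851, 214.05499334]), 'eef_rot': array([-1.79161164e-04,  2.15687576e-01,  9.76462251e-01, -5.56760944e-04]), 'contact_force': array([ 0.12114395, -0.18111541, -0.09707834]), 'moment': array([ 0.01458927,  0.02773809, -0.02646735]), 'grip_force': 0.0, 'finger_gap': 94.9044436068316}
scene {'vertical_fov': 45.50830175509138, 'cx': 318.81141274404405, 'cy': 201.04583368100063, 'R': array([[ 0.47559946, -0.87965618,  0.0031865 ],
       [-0.50245505, -0.27462972, -0.81982769],
       [ 0.7220416 ,  0.38830853, -0.57260144]]), 't': array([-238.27439099,  352.43850646,  613.31203117])}
side {'vertical_fov': 52.690212011066144, 'cx': 317.8155049817345, 'cy': 195.45688906363893, 'R': array([[ 0.99956654,  0.02151045,  0.02010072],
       [ 0.02851932, -0.5380275 , -0.84244469],
       [-0.00730662,  0.84265278, -0.53840775]]), 't': array([-575.13042364,   56.12660012, 1019.58980023])}
{'vertical_fov': 65.70646984690485, 'cx': 319.6375818889197, 'cy': 201.2774256938395, 'tool_from_camera': array([[ 9.02818386e-04, -9.67979481e-01, -2.51027706e-01,
         7.13777779e+01],
       [ 9.99999351e-01,  1.04822464e-03, -4.45537063e-04,
        -6.88307423e-01],
       [ 6.94404163e-04, -2.51027141e-01,  9.67979800e-01,
        -1.69871227e+02],
       [ 0.00000000e+00,  0.00000000e+00,  0.00000000e+00,
         1.00000000e+00]])}
```

View pics/scene0.png

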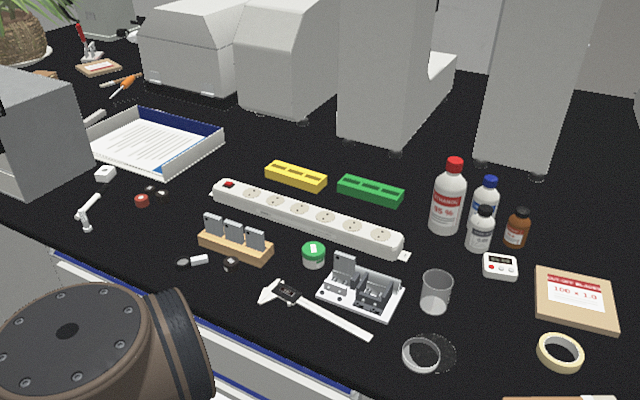

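View pics/side0.png

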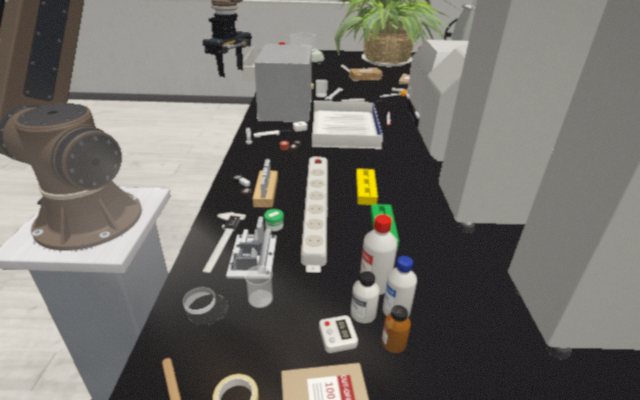

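The scene view shows the wooden rack at about (235,243) with three coupons, the holder at (360,285) with the clamped coupon at (345,262), the jar at (313,253) and the beaker at (436,290). The side view shows the rack at (265,188) and the holder at (252,255).

```bash
cat > h.py <<'E'
import numpy as np,cv2
from scipy.spatial.transform import Rotation as Ro
from station import bot,eyes
def q2R(q): return Ro.from_quat([q[1],q[2],q[3],q[0]]).as_matrix()
def foc(c): return 200/np.tan(np.radians(c["vertical_fov"])/2)
def ray(name,u,v,st=None):
    c=eyes.get_calibration(name);f=foc(c);x=(u-c["cx"]);y=(v-c["cy"])
    if name=="wrist":
        r=np.hypot(x,y);th=r/f;k=np.sin(th)/max(r,1e-9)
        d=np.array([x*k,y*k,np.cos(th)]);T=c["tool_from_camera"]
        R=q2R(st["eef_rot"]);return R@T[:3,3]+np.array(st["tcp_pos"])if T.ndim==2 and T[:3,3].shape==(3,) and False else R@T[:3,3]+st["tcp_pos"],R@(T[:3,:3]@d)
    d=np.array([x/f,y/f,1.]);return -c["R"].T@c["t"],c["R"].T@d
def onz(name,u,v,z,st=None):
    o,d=ray(name,u,v,st);return o+d*(z-o[2])/d[2]
def tri(rays):
    A=0;b=0
    for o,d in rays:
        d=d/np.linalg.norm(d);P=np.eye(3)-np.outer(d,d);A=A+P;b=b+P@o
    return np.linalg.solve(A,b)
def project(name,X,st=None):
    c=eyes.get_calibration(name);f=foc(c)
    if name=="wrist":
        T=c["tool_from_camera"];p=q2R(st["eef_rot"]).T@(np.array(X)-st["tcp_pos"]);p=T[:3,:3].T@(p-T[:3,3])
        r=np.hypot(p[0],p[1]);k=f*np.arctan2(r,p[2])/r
        return c["cx"]+k*p[0],c["cy"]+k*p[1]
    p=c["R"]@X+c["t"];return c["cx"]+f*p[0]/p[2],c["cy"]+f*p[1]/p[2]
E
sed -i 's/return R@T\[:3,3\]+np.array.*else R@T/return R@T/' h.py
python3 - <<'E'
from h import *
ds=np.load("scene0.npy")
for n,u,v in[("c1",213,225),("c2",233,232),("c3",255,240),("clamp",345,262),("rackL",198,240),("rackR",272,255),("jar",313,245),("beak",436,290),("holdbase",325,290)]:
    o,d=ray("scene",u,v);print(n,o+d*ds[v,u])
for n in ("scene",):
  p=cv2.imread("pics/scene0.png")[195:340,180:470];cv2.imwrite("pics/sc.png",cv2.resize(p,None,fx=2.75,fy=2.75,interpolation=2))
E
```

```text
c1 [417.15117237 197.84625388  48.92803822]
c2 [419.20912693 149.61826422  47.89150087]
c3 [419.97448248  97.41580809  47.47809425]
clamp [-152.42912312 -350.9637446   640.88146034]
rackL [396.64116021 225.76775007  13.55991371]
rackR [445.59743582  77.94087481  -2.75754026]
jar [474.28489011  -1.3572675   34.48820787]
beak [ 439.52514081 -254.92780019   65.16282441]
holdbase [401.70314895 -66.54417087   7.26260686]
```

View pics/sc.png

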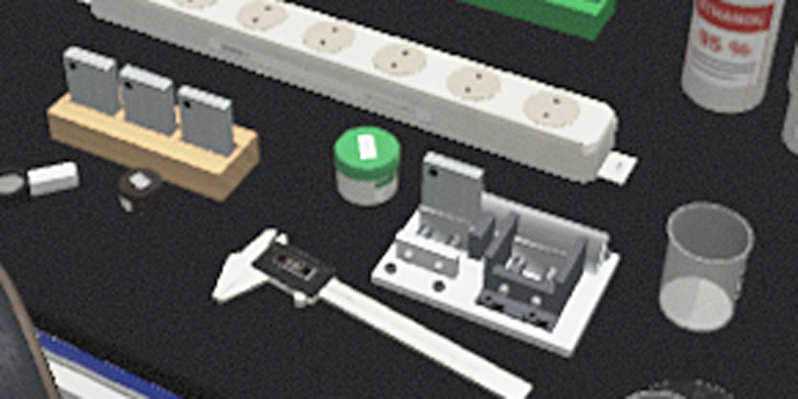

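Crop: coupons in the rack at scene px ~(213,215), (233,222), (255,230); the clamped one at (345,265), the empty place with dark U-frame at (375,290).

Run:
```python
from h import *
ds=np.load("scene0.npy")
for u,v in[(10,80),(80,110),(40,130),(75,170),(100,150),(130,110),(345,265),(343,270),(330,215),(230,205)]:
    o,d=ray("scene",u,v);print(u,v,(o+d*ds[v,u]).round(),ds[v,u])
```

```text
10 80 [465. 821. 223.] 1140.7905
80 110 [ 742. 1008.   -3.] 1541.918
40 130 [413. 678. 148.] 1090.2476
75 170 [463. 679.  14.] 1203.6323
100 150 [572. 716.   9.] 1299.4283
130 110 [751. 781.  42.] 1434.4801
345 265 [439. -88.  48.] 868.4313
343 270 [440. -84.  33.] 879.2242
330 215 [579.  15.  34.] 1017.4797
230 205 [539. 254.   3.] 1099.4263
```

Emit:
{"op": "carry_out", "data": {"increments": [[[-29.3,-31.1,-7.2],[0,0,0],0.0],[[-29.3,-31.1,-7.2],[0,0,0],0.0],[[-29.3,-31.1,-7.2],[0,0,0],0.0],[[-29.3,-31.1,-7.2],[0,0,0],0.0],[[-29.3,-31.1,-7.2],[0,0,0],0.0]]}}

```text
clock: 0.6
tcp_pos: [330.7, 362.5, 250.7]
eef_rot: [-0.0, 0.216, 0.976, -0.0]
contact_force: [1.2, 0.4, 0.5]
finger_gap: 95.2
grip_force: 0.0
```

Emit:
{"op": "carry_out", "data": {"increments": [[[-29.3,-31.1,-7.2],[0,0,0],0.0],[[-29.3,-31.1,-7.2],[0,0,0],0.0],[[-29.3,-31.1,-7.2],[0,0,0],0.0],[[-29.3,-31.1,-7.2],[0,0,0],0.0],[[-29.3,-31.1,-7.2],[0,0,0],0.0]]}}

```text
clock: 1.1
tcp_pos: [398.1, 159.7, 286.9]
eef_rot: [0.0, 0.216, 0.976, 0.0]
contact_force: [-0.1, 0.2, -0.8]
finger_gap: 94.8
grip_force: 0.0
```

Emit:
{"op": "carry_out", "data": {"increments": [[[-29.3,-31.1,-7.2],[0,0,0],0.0],[[-29.3,-31.1,-7.2],[0,0,0],0.0],[[0,0,0],[0,0,0.142],0.0],[[0,0,0],[0,0,0.142],0.0],[[0,0,0],[0,0,0.142],0.0]]}}

```text
clock: 1.6
tcp_pos: [424.9, 79.8, 300.9]
eef_rot: [-0.0, 0.42, 0.907, -0.0]
contact_force: [0.1, 0.7, -1.0]
finger_gap: 95.2
grip_force: 0.0
```

Emit:
{"op": "carry_out", "data": {"increments": [[[0,0,0],[0,0,0.142],0.0],[[0,0,0],[0,0,0.142],0.0],[[0,0,0],[0,0,0.142],0.0],[[0,0,0],[0,0,0.142],0.0],[[0,0,0],[0,0,0.142],0.0]]}}

```text
clock: 2.1
tcp_pos: [424.8, 80.3, 300.8]
eef_rot: [-0.0, 0.709, 0.705, -0.0]
contact_force: [0.4, -0.2, -0.9]
finger_gap: 95.1
grip_force: 0.0
```

Run:
```python
from h import *
s=bot.read_state();print(s["tcp_pos"],s["eef_rot"],s["q"],s["clock"])
p,d=eyes.grab_frame("wrist");cv2.imwrite("pics/w1.png",p[:,:,::-1]);np.save("w1.npy",d)
import pickle;pickle.dump(s,open("w1.pkl","wb"))
```

```text
[424.77098741  80.28476957 300.84984201] [-1.75475646e-04  7.09176441e-01  7.05031012e-01 -1.30286307e-04] [3.37127383e-02 1.18685548e-01 1.87130708e+00 8.72449929e-05
 1.15202981e+00 3.95397746e-02] 2.1
```

View pics/w1.png

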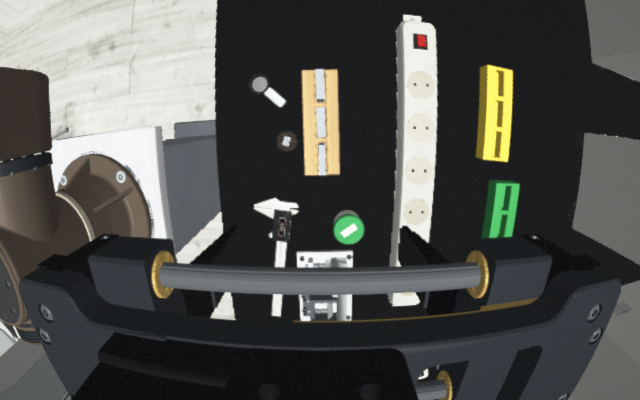

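The wrist view shows the rack at (321,122) with coupon tops at about (320,84), (321,122), (322,158); the holder is half hidden behind the gripper at (325,285). I go to view the holder from closer up.

Emit:
{"op": "carry_out", "data": {"increments": [[[-40,2,11],[0,0,0],0.0],[[-40,2,11],[0,0,0],0.0],[[-40,2,11],[0,0,0],0.0],[[-40,2,11],[0,0,0],0.0],[[-40,2,11],[0,0,0],0.0]]}}

```text
clock: 2.65
tcp_pos: [434.7, -121.3, 245.6]
eef_rot: [0.0, 0.706, 0.708, 0.0]
contact_force: [0.5, -0.8, -0.3]
finger_gap: 95.1
grip_force: 0.0
```

Emit:
{"op": "carry_out", "data": {"increments": [[[-40,2,11],[0,0,0],0.0],[[-40,2,11],[0,0,0],0.0],[[0,0,0],[0,0,0],0.0]]}}

```text
clock: 2.95
tcp_pos: [438.6, -203.2, 222.4]
eef_rot: [-0.001, 0.707, 0.707, -0.0]
contact_force: [-0.0, 0.9, -0.6]
finger_gap: 95.3
grip_force: 0.0
```

Run:
```python
from h import *
s=bot.read_state();print(s["tcp_pos"],s["eef_rot"],s["q"],s["clock"])
p,d=eyes.grab_frame("wrist");cv2.imwrite("pics/w2.png",p[:,:,::-1]);np.save("w2.npy",d)
import pickle;pickle.dump(s,open("w2.pkl","wb"))
c=project("wrist",[441,-125,40],s);print(c)
u,v=int(c[0]),int(c[1]);u0,v0=u-65,v-75
a=cv2.resize(p[v0:v0+150,u0:u0+130,::-1],None,fx=4,fy=4,interpolation=2)
q=cv2.imread("pics/w1.png")[60:185,285:355];b=cv2.resize(q,None,fx=4,fy=4,interpolation=2)
a=a[:600];H=np.zeros((600,a.shape[1]+b.shape[1],3),np.uint8);H[:a.shape[0],:a.shape[1]]=a;H[:b.shape[0],a.shape[1]:]=b
cv2.imwrite("pics/w2c.png",H[:, :800]);print(u0,v0,H.shape)
```

```text
[ 438.62837684 -203.15067116  222.41731066] [-8.26953578e-04  7.07302170e-01  7.06910751e-01 -3.83357126e-04] [-5.70265822e-01  2.81787215e-01  1.88404532e+00 -4.76981141e-04
  9.77539740e-01 -5.69445257e-01] 2.95
(np.float64(323.1332299083103), np.float64(115.60365351572632))
258 40 (600, 800, 3)
```

View pics/w2c.png

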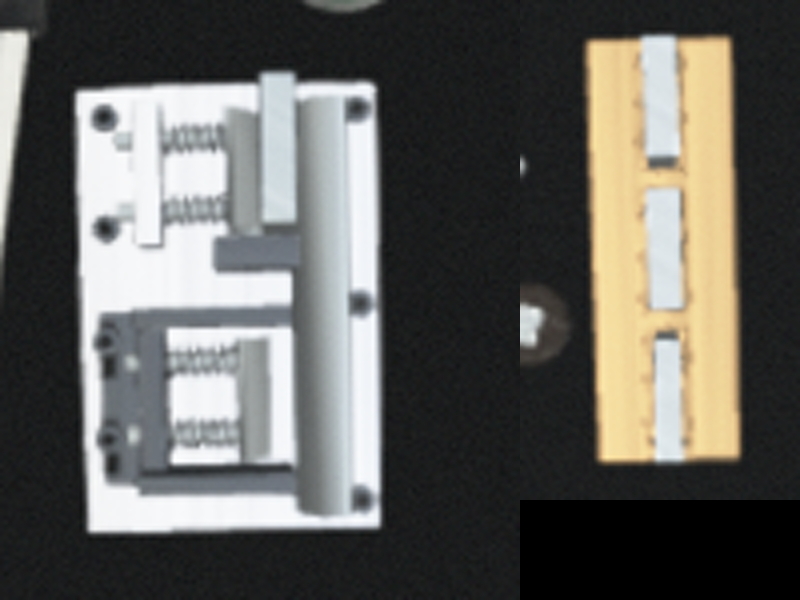

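Left crop: clamped coupon top (260–298, 73–222), stop rows 235–270, U-frame plates at rows ~307–325 and ~472–493, base corners (77,92),(373,85),(380,527),(90,532). Right crop: rack corners (587,39),(731,37),(740,460),(599,462) with coupon tops centred about (659,98),(665,248),(669,397).

Run:
```python
from h import *
import pickle
s1=pickle.load(open("w1.pkl","rb"));s2=pickle.load(open("w2.pkl","rb"))
A=lambda x,y:(258+x/4-.4,40+y/4-.4)
B=lambda x,y:(285+(x-520)/4-.4,60+y/4-.4)
S=lambda x,y:(180+x/2.75-.4,195+y/2.75-.4)
w2=lambda p,z:onz("wrist",*A(*p),z,s2).round(1); w1=lambda p,z:onz("wrist",*B(*p),z,s1).round(1)
print("base",[w2(p,8) for p in[(77,92),(373,85),(380,527),(90,532)]])
print("clamped top",[w2(p,68) for p in[(260,73),(296,73),(298,222),(262,222)]])
print("tri clamp",tri([ray("wrist",*A(279,148),s2),ray("scene",*S(455,161))]))
print("stop",[w2(p,32) for p in[(215,237),(215,270),(298,235),(298,270)]])
print("plates",[w2(p,42) for p in[(230,309),(230,326),(230,472),(230,494)]])
print("rack",[w1(p,26) for p in[(587,39),(731,37),(740,460),(599,462)]])
for p,q in[((659,98),(91,50)),((665,248),(147,70)),((669,397),(207,92))]:
    print("cp",w1(p,68),tri([ray("wrist",*B(*p),s1),ray("scene",*S(*q))]).round(1), )
for n,st in(("w1",s1),("w2",s2)):
    d=np.load(n+".npy")
    for X in([424,150,68],[438,-88,68]):
        u,v=project("wrist",X,st); 
        if 0<v<400: print(n,X,(u,v),d[int(v)-1:int(v)+2,int(u)])
```

```text
base [array([384.3, -56.4,   8. ]), array([475.3, -54.7,   8. ]), array([ 478.6, -193.8,    8. ]), array([ 387.1, -195.4,    8. ])]
clamped top [array([440.1, -64.2,  68. ]), array([449.4, -64.1,  68. ]), array([ 450., -104.,   68.]), array([ 440.7, -104.1,   68. ])]
tri clamp [444.86467818 -84.42855496  70.62819245]
stop [array([ 427.6, -105.2,   32. ]), array([ 427.5, -114.9,   32. ]), array([ 451.3, -104.6,   32. ]), array([ 451.4, -114.8,   32. ])]
plates [array([ 432. , -126.5,   42. ]), array([ 432. , -131.3,   42. ]), array([ 431.9, -172.7,   42. ]), array([ 431.9, -179. ,   42. ])]
rack [array([398.3, 228. ,  26. ]), array([449.3, 228.4,  26. ]), array([452.5,  74.9,  26. ]), array([401.2,  74.4,  26. ])]
cp [423.7 200.7  68. ] [423.7 199.9  74.6]
cp [425.4 151.7  68. ] [425.5 151.5  72.7]
cp [426.5 103.   68. ] [427.3 102.3  69.7]
w1 [424, 150, 68] (np.float64(319.7749373383326), np.float64(122.8939613869227)) [389.02335 390.1167  391.28305]
w1 [438, -88, 68] (np.float64(329.93288837842607), np.float64(288.0703406759718)) [83.76247 83.94661 82.63754]
w2 [438, -88, 68] (np.float64(320.51632386064233), np.float64(79.91828180056578)) [339.6885  341.4459  340.61432]
```

Emit:
{"op": "carry_out", "data": {"increments": [[[0,0,0],[0,0,-0.02],0.7],[[40,3,0],[0,0,0],0.7],[[40,3,20],[0,0,0],0.7],[[39,3,30],[0,0,0],0.7],[[0,0,40],[0,0,0],0.7]]}}

```text
clock: 3.5
tcp_pos: [445.8, -76.2, 134.9]
eef_rot: [0.002, 0.697, 0.717, 0.001]
contact_force: [1.0, -0.7, 0.1]
finger_gap: 60.4
grip_force: 0.0
```

Emit:
{"op": "carry_out", "data": {"increments": [[[0,0,40],[0,0,0],0.7],[[0,0,0],[0,0,0],0.7],[[0,0,0],[0,0,0],0.7]], "newtons": 5}}

```text
clock: 3.8
tcp_pos: [445.7, -79.9, 94.9]
eef_rot: [-0.0, 0.699, 0.715, -0.0]
contact_force: [-0.3, -1.1, 0.5]
finger_gap: 36.9
grip_force: 0.0
```

Emit:
{"op": "carry_out", "data": {"increments": [[[-4.4,-0.8,10],[0,0,0],0.7],[[0,0,20],[0,0,0],0.7],[[0,0,15],[0,0,0],0.7],[[0,0,10],[0,0,0],0.7],[[0,0,0],[0,0,0],0.7]]}}

```text
clock: 4.3
tcp_pos: [444.8, -85.2, 38.9]
eef_rot: [-0.0, 0.7, 0.714, 0.0]
contact_force: [0.7, -0.3, -1.2]
finger_gap: 28.5
grip_force: 0.0
```

Emit:
{"op": "carry_out", "data": {"increments": [[[0,0,0],[0,0,0],0.8],[[0,0,0],[0,0,0],0.8],[[0,0,0],[0,0,0],0.83],[[0,0,0],[0,0,0],0.83]], "newtons": 3}}

```text
clock: 4.7
tcp_pos: [445.1, -85.0, 39.4]
eef_rot: [0.0, 0.7, 0.714, 0.0]
contact_force: [-0.4, 0.5, -0.2]
finger_gap: 16.7
grip_force: 0.0
```

Emit:
{"op": "carry_out", "data": {"increments": [[[0,0,0],[0,0,0],0.85],[[0,0,0],[0,0,0],0.865],[[0,0,0],[0,0,0],0.87],[[0,0,0],[0,0,0],0.87]]}}

```text
clock: 5.1
tcp_pos: [444.9, -85.0, 39.0]
eef_rot: [-0.0, 0.7, 0.714, 0.0]
contact_force: [-0.1, 0.9, -1.3]
finger_gap: 12.4
grip_force: 0.0
```

Emit:
{"op": "carry_out", "data": {"increments": [[[0,0,0],[0,0,0],0.88],[[0,0,0],[0,0,0],0.885],[[0,0,0],[0,0,0],0.885]]}}

```text
clock: 5.4
tcp_pos: [445.1, -85.0, 39.0]
eef_rot: [0.0, 0.7, 0.714, 0.0]
contact_force: [1.2, 0.7, -0.6]
finger_gap: 10.9
grip_force: 0.8
```

Emit:
{"op": "carry_out", "data": {"increments": [[[0,0,0],[0,0,0],0.89],[[0,0,0],[0,0,0],0.895],[[0,0,0],[0,0,0],0.9],[[0,0,0],[0,0,0],0.9]]}}

```text
clock: 5.8
tcp_pos: [445.1, -85.0, 39.1]
eef_rot: [0.0, 0.7, 0.714, 0.0]
contact_force: [3.9, 2.1, 0.9]
finger_gap: 9.7
grip_force: 2.4
```

Emit:
{"op": "carry_out", "data": {"increments": [[[0,0.5,0],[0,0,0],0.9],[[0,0.3,0],[0,0,0],0.9],[[0,0,0],[0,0,0],0.9]]}}

```text
clock: 6.1
tcp_pos: [445.6, -85.0, 39.0]
eef_rot: [-0.0, 0.7, 0.714, 0.0]
contact_force: [2.6, 0.7, 2.6]
finger_gap: 9.2
grip_force: 0.9
```

Emit:
{"op": "carry_out", "data": {"increments": [[[0,0,0],[0,0,0],0.91],[[0,0,0],[0,0,0],0.92],[[0,0,0],[0,0,0],0.93],[[0,0,0],[0,0,0],0.93]]}}

```text
clock: 6.5
tcp_pos: [445.8, -85.0, 39.0]
eef_rot: [0.0, 0.7, 0.714, 0.0]
contact_force: [3.7, 0.5, 1.1]
finger_gap: 9.4
grip_force: 3.0
```

The clamped coupon is 9 mm. In the rack picture the -y coupon (y≈103) looks thinnest, so I feel that one next.

Emit:
{"op": "carry_out", "data": {"increments": [[[0,0,0],[0,0,0],0.8],[[0,0,0],[0,0,0],0.75],[[0,0,0],[0,0,0],0.7],[[0,0,0],[0,0,0],0.7],[[0,0,-15],[0,0,0],0.7]]}}

```text
clock: 7.0
tcp_pos: [444.8, -84.7, 53.1]
eef_rot: [-0.001, 0.7, 0.714, -0.001]
contact_force: [0.4, -0.1, -0.2]
finger_gap: 28.5
grip_force: 0.0
```

Emit:
{"op": "carry_out", "data": {"increments": [[[0,0,-30],[0,0,0],0.7],[[0,0,-30],[0,0,0],0.7],[[38,-3,-20],[0,0,0],0.7],[[38,-3,0],[0,0,0],0.7],[[38,-3,0],[0,0,0],0.7]]}}

```text
clock: 7.5
tcp_pos: [434.2, 29.9, 134.7]
eef_rot: [0.001, 0.7, 0.714, 0.0]
contact_force: [1.2, 0.0, -0.8]
finger_gap: 28.5
grip_force: 0.0
```

Emit:
{"op": "carry_out", "data": {"increments": [[[38,-3,0],[0,0,0],0.7],[[36,-3,0],[0,0,0],0.7],[[0,0,0],[0,0,0],0.7],[[0,0,0],[0,0,0],0.7]]}}

```text
clock: 7.9
tcp_pos: [426.6, 103.1, 134.0]
eef_rot: [-0.0, 0.699, 0.715, -0.0]
contact_force: [-0.3, -1.3, 0.3]
finger_gap: 28.3
grip_force: 0.0
```

Run:
```python
from h import *
s=bot.read_state();print(s["tcp_pos"],s["eef_rot"],s["contact_force"],s["clock"])
p,d=eyes.grab_frame("wrist");c=p[:280,180:460,::-1]
q,d=eyes.grab_frame("scene")
a=cv2.resize(q[195:340,180:470,::-1],(520,260))
H=np.zeros((560,800,3),np.uint8);H[:560,:]=0
H[:280*1,:280]=c;H[290:550,:520]=a
r=cv2.resize(p[60:200,250:390,::-1],None,fx=2,fy=2,interpolation=2);H[:280,290:570]=r
cv2.imwrite("pics/w3.png",H)
```

```text
[426.64275911 103.12009154 133.98044431] [-5.25681899e-05  6.99237828e-01  7.14889115e-01 -9.61259236e-05] [-0.34163262 -1.26359746  0.25751004] 7.9
```

View pics/w3.png

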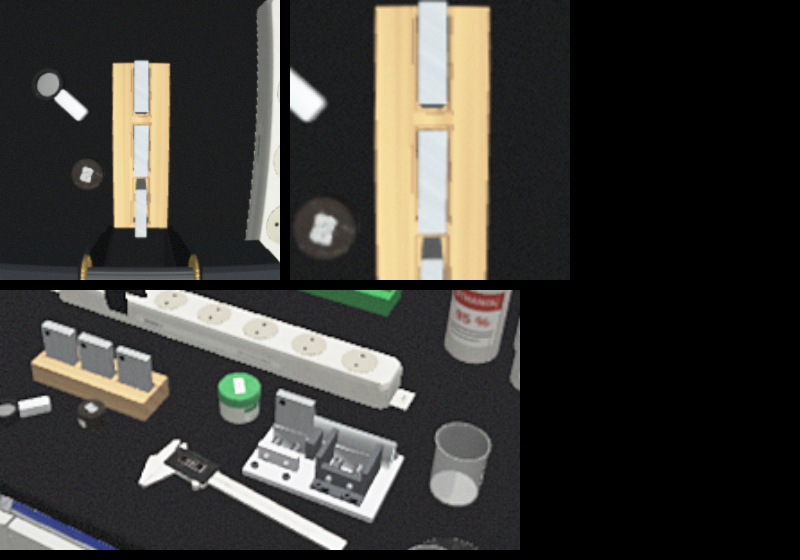

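The view shows the clamped coupon still standing and the third rack coupon (141,212) centred between the fingers. Descending.

Emit:
{"op": "carry_out", "data": {"increments": [[[0,0,40],[0,0,0],0.7],[[0,0,30],[0,0,0],0.7],[[0,0,16],[0,0,0],0.7],[[0,0,8],[0,0,0],0.7],[[0,0,0],[0,0,0],0.8]]}}

```text
clock: 8.5
tcp_pos: [426.8, 101.9, 39.4]
eef_rot: [-0.001, 0.701, 0.714, -0.001]
contact_force: [0.3, -0.5, 0.2]
finger_gap: 24.9
grip_force: 0.0
```

Emit:
{"op": "carry_out", "data": {"increments": [[[0,0,0],[0,0,0],0.82],[[0,0,0],[0,0,0],0.85],[[0,0,0],[0,0,0],0.87],[[0,0,0],[0,0,0],0.88],[[0,0,0],[0,0,0],0.89]], "newtons": 4}}

```text
clock: 9.0
tcp_pos: [427.0, 102.8, 40.3]
eef_rot: [0.0, 0.7, 0.714, 0.0]
contact_force: [0.3, -1.0, 0.4]
finger_gap: 11.0
grip_force: 0.0
```

Emit:
{"op": "carry_out", "data": {"increments": [[[0,0,0],[0,0,0],0.9],[[0,0,0],[0,0,0],0.91],[[0,0,0],[0,0,0],0.92],[[0,0,0],[0,0,0],0.93],[[0,0,0],[0,0,0],0.93]], "newtons": 4}}

```text
clock: 9.5
tcp_pos: [427.0, 102.8, 40.1]
eef_rot: [0.0, 0.7, 0.714, 0.0]
contact_force: [-0.3, 0.3, 3.9]
finger_gap: 9.1
grip_force: 4.0
```

It's 9 mm too, so this is the match. Gripping firmly and lifting.

Emit:
{"op": "carry_out", "data": {"increments": [[[0,0,0],[0,0,0],0.97],[[0,0,0],[0,0,0],1.0],[[0,0,0],[0,0,0],1.0],[[0,0,-8],[0,0,0],1.0],[[0,0,-12],[0,0,0],1.0]], "newtons": 40}}

```text
clock: 10.0
tcp_pos: [426.2, 102.6, 60.0]
eef_rot: [-0.001, 0.7, 0.714, -0.001]
contact_force: [0.1, 0.5, -1.3]
finger_gap: 8.7
grip_force: 40.0
```

Emit:
{"op": "carry_out", "data": {"increments": [[[0,0,-20],[0,0,0],1.0],[[0,0,-30],[0,0,0],1.0],[[0,0,-30],[0,0,0],1.0],[[0,0,0],[0,0,0],1.0]]}}

```text
clock: 10.4
tcp_pos: [427.9, 102.8, 143.2]
eef_rot: [0.002, 0.7, 0.714, 0.002]
contact_force: [0.9, 0.3, -1.1]
finger_gap: 8.7
grip_force: 40.0
```

Run:
```python
from h import *
import pickle
s=pickle.load(open("w2.pkl","rb"));p=cv2.imread("pics/w2.png",0).astype(float)
d=np.load("w2.npy");c=eyes.get_calibration("wrist");f=foc(c)
for v in list(range(112,126))+list(range(152,168)):
    o,dr=ray("wrist",316,v,s);X=o+dr*np.median(d[v,312:320])/np.cos(np.hypot(316-c["cx"],v-c["cy"])/f)
    print(v,p[v,308:318].mean().round(),X.round(1),onz("wrist",313,v,42,s).round(1)[1])
```

```text
112 245.0 [ 432.6 -119.7    7.4] -120.9
113 245.0 [ 432.6 -121.     7.9] -122.1
114 245.0 [ 432.6 -122.2    8.1] -123.2
115 242.0 [ 432.6 -123.4    6.9] -124.3
116 207.0 [ 433.  -125.4   41. ] -125.5
117 133.0 [ 433.  -126.6   42.6] -126.6
118 115.0 [ 433.  -127.7   42.1] -127.7
119 115.0 [ 433.  -128.9   42. ] -128.9
120 115.0 [ 433.  -130.    41.7] -130.0
121 138.0 [ 433.  -131.1   41.6] -131.1
122 234.0 [ 432.6 -132.2    8.3] -132.2
123 244.0 [ 432.6 -133.4    7.6] -133.4
124 240.0 [ 432.6 -134.6    7.8] -134.5
125 228.0 [ 432.7 -135.8   20.5] -135.6
152 228.0 [ 432.5 -169.4    8.7] -166.3
153 240.0 [ 432.5 -170.7    8.6] -167.4
154 239.0 [ 432.5 -171.9    9.2] -168.6
155 216.0 [ 432.5 -173.3    7.3] -169.7
156 93.0 [ 432.6 -173.5   17.8] -170.9
157 50.0 [ 432.8 -173.2   31. ] -172.0
158 70.0 [ 432.9 -173.2   41.6] -173.2
159 96.0 [ 432.9 -174.3   41.7] -174.3
160 112.0 [ 432.9 -175.5   41.5] -175.4
161 115.0 [ 432.9 -176.6   42. ] -176.6
162 120.0 [ 432.9 -177.8   41.9] -177.7
163 160.0 [ 432.9 -179.    41.2] -178.9
164 231.0 [ 432.5 -184.6    8.1] -180.0
165 245.0 [ 432.5 -185.8    8.1] -181.2
166 246.0 [ 432.5 -187.1    7.9] -182.3
167 246.0 [ 432.5 -188.4    7.9] -183.5
```

Run:
```python
from h import *
s=bot.read_state();p,d=eyes.grab_frame("wrist");cv2.imwrite("pics/w4.png",p[:,:,::-1])
R=q2R(s["eef_rot"]);g=cv2.cvtColor(p,cv2.COLOR_RGB2GRAY)
P=lambda x,y,z:np.round(project("wrist",s["tcp_pos"]+R@np.array([x,y,z]),s),1)
for x in(-20,20):print(x,P(x,0,-28),P(x,0,32))
u=int(P(20,0,-28)[0])
for v in range(150,270,2):print(v,g[v,u-1:u+2].mean().round(),d[v,u].round(),end=" | ")
c=cv2.resize(p[150:280,260:380,::-1],None,fx=4,fy=4,interpolation=2);cv2.imwrite("pics/w4c.png",c)
```

```text
-20 [322.1 297.8] [321.4 252.6]
20 [322.4 227.7] [321.6 197.9]
150 227.0 243.0 | 152 227.0 243.0 | 154 230.0 244.0 | 156 230.0 244.0 | 158 226.0 244.0 | 160 224.0 246.0 | 162 224.0 245.0 | 164 228.0 246.0 | 166 228.0 246.0 | 168 228.0 246.0 | 170 230.0 246.0 | 172 229.0 247.0 | 174 197.0 248.0 | 176 203.0 308.0 | 178 221.0 309.0 | 180 222.0 309.0 | 182 221.0 310.0 | 184 222.0 311.0 | 186 221.0 311.0 | 188 222.0 311.0 | 190 222.0 312.0 | 192 222.0 313.0 | 194 221.0 314.0 | 196 222.0 314.0 | 198 221.0 314.0 | 200 162.0 314.0 | 202 92.0 202.0 | 204 92.0 196.0 | 206 90.0 194.0 | 208 93.0 189.0 | 210 91.0 183.0 | 212 92.0 180.0 | 214 92.0 175.0 | 216 91.0 171.0 | 218 91.0 170.0 | 220 91.0 165.0 | 222 92.0 161.0 | 224 91.0 160.0 | 226 90.0 155.0 | 228 92.0 152.0 | 230 189.0 150.0 | 232 222.0 151.0 | 234 221.0 152.0 | 236 222.0 151.0 | 238 223.0 153.0 | 240 222.0 151.0 | 242 222.0 152.0 | 244 222.0 153.0 | 246 224.0 152.0 | 248 225.0 154.0 | 250 222.0 154.0 | 252 219.0 153.0 | 254 221.0 154.0 | 256 224.0 155.0 | 258 224.0 154.0 | 260 224.0 152.0 | 262 223.0 156.0 | 264 222.0 156.0 | 266 200.0 154.0 | 268 71.0 86.0 |
```

View pics/w4c.png

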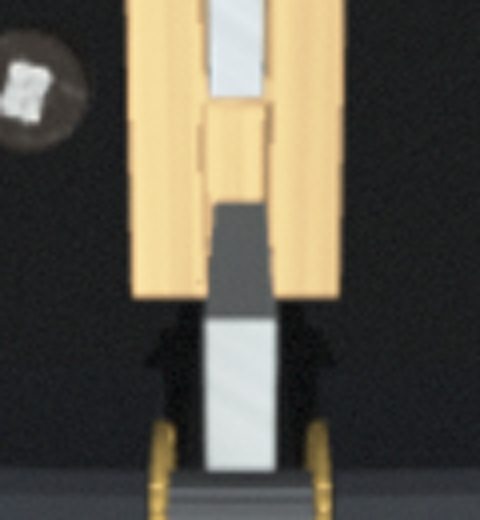

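The crop shows the coupon held straight, its +y end face at rows ~200–229, meaning it sits about 1 mm to -y of the tool centre. Going above the empty place.

Emit:
{"op": "carry_out", "data": {"increments": [[[-42.3,2.4,0],[0,0,0],1.0],[[-42.3,2.4,0],[0,0,0],1.0],[[-42.3,2.4,0],[0,0,0],1.0],[[-42.3,2.4,0],[0,0,0],1.0],[[-42.3,2.4,0],[0,0,0],1.0]]}}

```text
clock: 10.95
tcp_pos: [442.3, -110.0, 139.0]
eef_rot: [-0.001, 0.7, 0.714, -0.0]
contact_force: [0.6, -0.7, -0.4]
finger_gap: 8.5
grip_force: 40.0
```

Emit:
{"op": "carry_out", "data": {"increments": [[[-42.3,2.4,0],[0,0,0],1.0],[[0,0,20],[0,0,0],1.0],[[0,0,20],[0,0,0],1.0],[[0,0,0],[0,0,0],1.0],[[0,0,0],[0,0,0],1.0]]}}

```text
clock: 11.45
tcp_pos: [445.9, -150.5, 99.6]
eef_rot: [-0.001, 0.7, 0.714, -0.0]
contact_force: [-0.2, 0.4, -1.2]
finger_gap: 8.4
grip_force: 40.0
```

```bash
python3 -c "
from h import *
for i in range(1):
  s=bot.read_state();print(s['tcp_pos'],s['eef_rot'],s['contact_force'],s['moment'],s['finger_gap'])"
```

```text
[ 445.94436037 -150.47748644   99.55535778] [-1.02867088e-03  6.99952300e-01  7.14188797e-01 -2.85736812e-04] [-0.2399807   0.37424592 -1.20253562] [-0.07086461  0.08958432 -0.03477397] 8.383893525975218
```

Emit:
{"op": "carry_out", "data": {"increments": [[[-0.3,1.3,8],[0,0,0],1.0],[[0,0,8],[0,0,0],1.0],[[0,0,5],[0,0,0],1.0],[[0,0,0],[0,0,0],1.0]]}}

```text
clock: 11.85
tcp_pos: [447.4, -150.7, 78.4]
eef_rot: [-0.001, 0.7, 0.714, -0.0]
contact_force: [-0.3, 0.2, -1.2]
finger_gap: 8.6
grip_force: 40.0
```

Emit:
{"op": "carry_out", "data": {"increments": [[[0,0,1.5],[0,0,0],1.0],[[0,0,1],[0,0,0],1.0],[[0,0,1],[0,0,0],1.0],[[0,0,1],[0,0,0],1.0],[[0,0,1],[0,0,0],1.0]]}}

```text
clock: 12.35
tcp_pos: [447.7, -151.0, 73.5]
eef_rot: [0.0, 0.7, 0.714, 0.0]
contact_force: [0.1, -0.1, -1.4]
finger_gap: 8.6
grip_force: 40.0
```

Emit:
{"op": "carry_out", "data": {"increments": [[[0,0,0.8],[0,0,0],1.0],[[0,0,0.8],[0,0,0],1.0],[[0,0,0.8],[0,0,0],1.0],[[0,0,0.8],[0,0,0],1.0],[[0,0,0],[0,0,0],1.0]]}}

```text
clock: 12.85
tcp_pos: [447.6, -151.0, 70.2]
eef_rot: [-0.0, 0.7, 0.714, 0.0]
contact_force: [-0.1, 0.4, -1.1]
finger_gap: 8.8
grip_force: 40.0
```

No contact at 4 mm below the plates' tops: it has entered. Feeling sideways for the plates.

Emit:
{"op": "carry_out", "data": {"increments": [[[0.4,0,0],[0,0,0],1.0],[[0.4,0,0],[0,0,0],1.0],[[0,0,0],[0,0,0],1.0]]}}

```text
clock: 13.15
tcp_pos: [447.7, -150.1, 70.4]
eef_rot: [-0.0, 0.7, 0.714, 0.0]
contact_force: [0.5, 0.3, -2.2]
finger_gap: 9.0
grip_force: 40.0
```

Emit:
{"op": "carry_out", "data": {"increments": [[[0.4,0,0],[0,0,0],1.0],[[0.4,0,0],[0,0,0],1.0],[[0,0,0],[0,0,0],1.0]]}}

```text
clock: 13.45
tcp_pos: [447.7, -149.7, 70.4]
eef_rot: [0.0, 0.7, 0.714, -0.0]
contact_force: [-0.7, -3.7, -1.7]
finger_gap: 8.8
grip_force: 40.0
```

Emit:
{"op": "carry_out", "data": {"increments": [[[-1.4,0,0],[0,0,0],1.0],[[-0.4,0,0],[0,0,0],1.0],[[-0.4,0,0],[0,0,0],1.0],[[0,0,0],[0,0,0],1.0]]}}

```text
clock: 13.85
tcp_pos: [447.7, -151.6, 70.3]
eef_rot: [-0.0, 0.7, 0.714, 0.0]
contact_force: [-0.4, -0.6, -1.3]
finger_gap: 8.8
grip_force: 40.0
```

Emit:
{"op": "carry_out", "data": {"increments": [[[-0.4,0,0],[0,0,0],1.0],[[0,0,0],[0,0,0],1.0]]}}

```text
clock: 14.05
tcp_pos: [447.6, -151.9, 70.3]
eef_rot: [-0.0, 0.7, 0.714, 0.0]
contact_force: [-0.2, 0.7, -1.3]
finger_gap: 8.4
grip_force: 40.0
```

Emit:
{"op": "carry_out", "data": {"increments": [[[1.1,0,0],[0,0,0],1.0],[[0,0,4],[0,0,0],1.0],[[0,0,4],[0,0,0],1.0],[[0,0,2],[0,0,0],1.0],[[0,0,0],[0,0,0],1.0]], "newtons": 50}}

```text
clock: 14.55
tcp_pos: [447.5, -150.9, 59.9]
eef_rot: [-0.0, 0.7, 0.714, -0.0]
contact_force: [-0.8, 0.6, -2.3]
finger_gap: 8.5
grip_force: 50.0
```

Emit:
{"op": "carry_out", "data": {"increments": [[[0,0,1],[0,0,0],1.0],[[0,0,1],[0,0,0],1.0],[[0,0,0],[0,0,0],1.0]]}}

```text
clock: 14.85
tcp_pos: [447.6, -150.9, 58.3]
eef_rot: [-0.0, 0.7, 0.714, 0.0]
contact_force: [-1.2, -0.8, -1.6]
finger_gap: 8.8
grip_force: 50.0
```

Emit:
{"op": "carry_out", "data": {"increments": [[[0,0,1],[0,0,0],1.0],[[0,0,1],[0,0,0],1.0],[[0,0,0],[0,0,0],1.0]]}}

```text
clock: 15.15
tcp_pos: [448.0, -151.0, 56.4]
eef_rot: [0.0, 0.7, 0.714, 0.0]
contact_force: [2.1, 0.6, -0.6]
finger_gap: 8.8
grip_force: 50.0
```

Emit:
{"op": "carry_out", "data": {"increments": [[[0,0,1],[0,0,0],1.0],[[0,0,0],[0,0,0],1.0]]}}

```text
clock: 15.35
tcp_pos: [448.2, -151.1, 55.5]
eef_rot: [0.001, 0.7, 0.714, 0.0]
contact_force: [3.4, -0.2, 1.5]
finger_gap: 8.7
grip_force: 50.0
```

Emit:
{"op": "carry_out", "data": {"increments": [[[0,0,1],[0,0,0],1.0],[[0,0,0],[0,0,0],1.0]]}}

```text
clock: 15.55
tcp_pos: [447.9, -151.1, 54.5]
eef_rot: [0.0, 0.7, 0.714, 0.0]
contact_force: [1.5, -0.5, 3.5]
finger_gap: 8.5
grip_force: 50.0
```

Emit:
{"op": "carry_out", "data": {"increments": [[[0,0,1],[0,0,0],1.0],[[0,0,0],[0,0,0],1.0]]}}

```text
clock: 15.75
tcp_pos: [447.6, -151.0, 53.3]
eef_rot: [-0.0, 0.7, 0.714, -0.0]
contact_force: [1.2, -0.4, 2.0]
finger_gap: 8.7
grip_force: 50.0
```

Emit:
{"op": "carry_out", "data": {"increments": [[[0,0,1.5],[0,0,0],1.0],[[0,0,1.5],[0,0,0],1.0],[[0,0,0],[0,0,0],1.0]]}}

```text
clock: 16.05
tcp_pos: [447.5, -150.8, 50.0]
eef_rot: [-0.0, 0.7, 0.714, -0.0]
contact_force: [2.5, -0.1, -3.2]
finger_gap: 8.6
grip_force: 50.0
```

Emit:
{"op": "carry_out", "data": {"increments": [[[0,0,1.5],[0,0,0],1.0],[[0,0,1.5],[0,0,0],1.0],[[0,0,0],[0,0,0],1.0]]}}

```text
clock: 16.35
tcp_pos: [447.5, -150.8, 47.0]
eef_rot: [-0.0, 0.7, 0.714, -0.0]
contact_force: [1.8, -0.6, -3.2]
finger_gap: 8.9
grip_force: 50.0
```

Emit:
{"op": "carry_out", "data": {"increments": [[[0,0,1.5],[0,0,0],1.0],[[0,0,1.5],[0,0,0],1.0],[[0,0,1],[0,0,0],1.0]]}}

```text
clock: 16.65
tcp_pos: [447.5, -150.9, 43.2]
eef_rot: [-0.0, 0.7, 0.714, -0.0]
contact_force: [-1.1, 0.3, 2.6]
finger_gap: 8.4
grip_force: 50.0
```

Emit:
{"op": "carry_out", "data": {"increments": [[[0,0,1],[0,0,0],1.0],[[0,0,0.7],[0,0,0],1.0],[[0,0,0],[0,0,0],1.0]]}}

```text
clock: 16.95
tcp_pos: [447.6, -150.9, 41.5]
eef_rot: [-0.0, 0.7, 0.714, -0.0]
contact_force: [-0.7, -1.0, -0.4]
finger_gap: 8.9
grip_force: 50.0
```

Emit:
{"op": "carry_out", "data": {"increments": [[[0,0,0.7],[0,0,0],1.0],[[0,0,0.5],[0,0,0],1.0],[[0,0,0],[0,0,0],1.0]]}}

```text
clock: 17.25
tcp_pos: [447.6, -150.9, 40.3]
eef_rot: [-0.0, 0.7, 0.714, -0.0]
contact_force: [-0.4, -0.6, 1.2]
finger_gap: 8.6
grip_force: 50.0
```

Emit:
{"op": "carry_out", "data": {"increments": [[[0,0,0.5],[0,0,0],1.0],[[0,0,0],[0,0,0],1.0]]}}

```text
clock: 17.45
tcp_pos: [447.6, -150.9, 40.1]
eef_rot: [-0.0, 0.7, 0.714, 0.0]
contact_force: [-2.1, 0.3, 5.8]
finger_gap: 8.3
grip_force: 50.0
```

Emit:
{"op": "carry_out", "data": {"increments": [[[0,0,0.6],[0,0,0],1.0],[[0,0,0],[0,0,0],1.0],[[0,0,0],[0,0,0],1.0]]}}

```text
clock: 17.75
tcp_pos: [447.6, -150.9, 40.1]
eef_rot: [0.0, 0.7, 0.714, 0.0]
contact_force: [-3.5, 1.5, 15.4]
finger_gap: 8.8
grip_force: 50.0
```

Firm stop at the base height (TCP 40.1, same as in the rack). Relaxing and letting go.

Emit:
{"op": "carry_out", "data": {"increments": [[[0,0,-0.6],[0,0,0],1.0],[[0,0,0],[0,0,0],0.9],[[0,0,0],[0,0,0],0.85],[[0,0,0],[0,0,0],0.78],[[0,0,0],[0,0,0],0.75]], "newtons": 5}}

```text
clock: 18.25
tcp_pos: [447.7, -150.9, 39.8]
eef_rot: [-0.0, 0.7, 0.714, 0.0]
contact_force: [-0.1, -0.4, -0.6]
finger_gap: 22.2
grip_force: 0.0
```

Emit:
{"op": "carry_out", "data": {"increments": [[[0,0,0],[0,0,0],0.75],[[0,0,-4],[0,0,0],0.75],[[0,0,-16],[0,0,0],0.75],[[0,0,-30],[0,0,0],0.75],[[0,0,-40],[0,0,0],0.75]]}}

```text
clock: 18.75
tcp_pos: [447.0, -150.6, 130.2]
eef_rot: [-0.001, 0.7, 0.714, -0.0]
contact_force: [0.0, -0.1, 0.1]
finger_gap: 23.5
grip_force: 0.0
```

Emit:
{"op": "carry_out", "data": {"increments": [[[-25,0,-40],[0,0,0],0.75],[[-25,0,-40],[0,0,0],0.75],[[0,0,0],[0,0,0],0.75]]}}

```text
clock: 19.05
tcp_pos: [450.4, -203.8, 214.8]
eef_rot: [0.004, 0.701, 0.714, 0.001]
contact_force: [-0.4, -0.6, -1.0]
finger_gap: 23.7
grip_force: 0.0
```

Run:
```python
from h import *
s=bot.read_state();print(s["tcp_pos"],s["clock"])
p,d=eyes.grab_frame("wrist");q,e=eyes.grab_frame("scene")
H=np.zeros((600,800,3),np.uint8)
c=project("wrist",[441,-125,40],s);u,v=int(c[0]),int(c[1]);v0=max(v-80,0)
a=cv2.resize(p[v0:v0+150,u-60:u+60,::-1],None,fx=4,fy=4,interpolation=2);H[:a.shape[0],:480]=a[:600]
b=cv2.resize(q[225:325,315:415,::-1],(318,318),interpolation=2);H[:318,482:]=b
cv2.imwrite("pics/w5.png",H);print(u-60,v0)
R=lambda u,v:None
for n,st in(("new",[446.5,-151,68]),("old",[445.5,-85,68])):
    x,y=project("wrist",st,s);print(n,x,y,d[int(y)-3:int(y)+4:3,int(x)-1:int(x)+2].round())
```

```text
[ 450.39541385 -203.79505679  214.80155655] 19.05
252 33
new 316.94803475521707 138.7180666358612 [[310. 309. 310.]
 [311. 310. 310.]
 [312. 311. 311.]]
old 317.1991789129029 74.4596114088495 [[291. 294. 291.]
 [295. 292. 294.]
 [294. 293. 295.]]
```

View pics/w5.png

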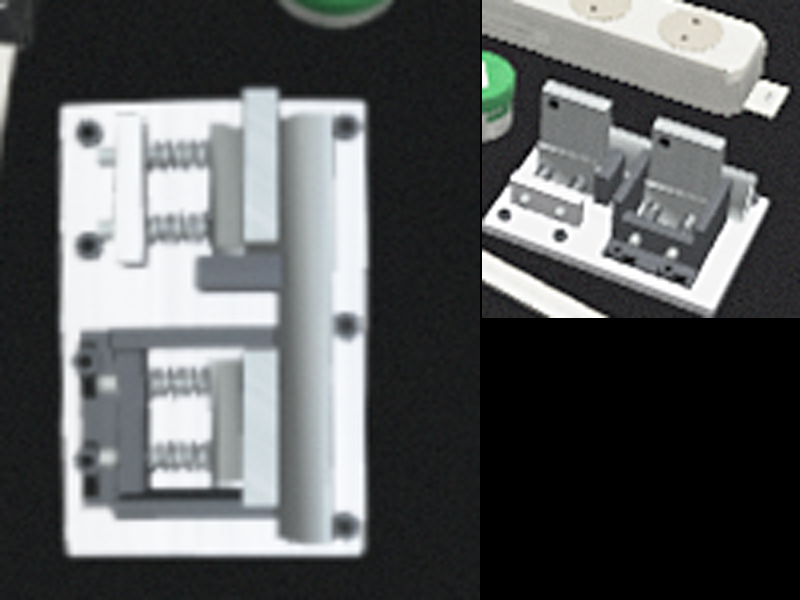

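The new coupon (rows 350–505) stands flat against the rigid jaw in line with the clamped one (90–240), and both spring jaws are pushed back alike. A last height check, then I hand in.

Run:
```python
from h import *
c=eyes.get_calibration("wrist");f=foc(c)
s=bot.read_state();p,d=eyes.grab_frame("wrist");z=[]
for u,v in((317,139),(317,75)):
    o,r=ray("wrist",u,v,s);X=o+r*np.median(d[v-3:v+4,u-2:u+3])/np.cos(np.hypot(u-c["cx"],v-c["cy"])/f);print(X);z.append(X[2])
if abs(z[0]-z[1])<2.5: print(bot.hand_in())
```

```text
[ 443.69017317 -147.76525449   67.5427814 ]
[442.42549534 -82.73952399  67.34387056]
the job is handed in; nothing more can be done
None
```

The 9 mm coupon from the rack's -y pocket, matching the clamped one (felt 9.4 and 9.1 mm), is pressed into the empty place and let go; it stands fully on the base (tops level within about 0.2 mm), and I handed the job in at about 19 s.

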